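# Prove the filler's stop button

## Task

Do the start-of-shift check of the filling machine's emergency stop, pushing with the fingertips: push the mushroom stop button in until it stays latched by itself; then, to see that the stopped machine stays dead, press the paddle of the pedal switch right down and let it come up again; last, twist the button clockwise until it springs back out. The paddle must never go down while the button is out, or the pump would run. Pick nothing up, use no heavy force on the button, and leave the pedal, beaker, bottle, caps and label roll where they stand.

Things in the scene. Friction and masses are not known exactly. Their poses are not given: they have to be found in the camera images.
- stop_station: Stop station screwed to the desk (cannot move): grey box 78 x 78 mm, lid top 67 mm above the desk, steel bezel 48 mm wide up to 73 mm, three-lobed mushroom head above it. Foot plate to x = +60 mm at the back. Origin: centre of underside, on the head's axis; z up; small cable gland on its +x side.
- stop_head_top (a point): Centre of the head's slightly domed top, 110 mm above the desk when out. z up, turns with the head, x axis through one lobe. Head: core 46 mm across; 3 upright round lobes of radius 10 mm, centres 26 mm from the axis, at 0, 120, 240 deg, open notches between at 60, 180, 300 deg. Core and lobes reach from 8 to 26 mm below this point (lobes 84 to 102 mm up when out).
- stop_plunger (a joint): How far the head is pressed in, m: 0 = out, 0.0095 = bottom stop. It needs 8 to 10 N straight down (a 5 N force stop is too little), clicks just past 0.008 and then stays latched at 0.008 when let go. It cannot be pulled out; only twisting frees it.
- stop_twist (a joint): Turn of the head, rad, growing clockwise seen from above; 0 = rest, 0.8 = end stop. A light spring (0.03 to 0.06 N m, about 2 N at a lobe) turns it back when let go. While latched, turning past about 0.45 frees the head and it springs up 8 mm to 0. It can be turned by a fingertip in a notch pushing a lobe sideways.
- pedal: Pedal switch lying on the desk, loose, 0.42 kg: dark base 76 x 103 mm, 16 mm high, with a hinged grey paddle 66 x 80 mm over it. Not to be shifted or lifted. Origin at the centre of its underside, z up, paddle's free edge towards -x, hinge along y at x = +21 mm.
- paddle_press (a point): Point on the paddle's top to press, 33 mm from the pedal's origin towards -x, 34 mm above the desk when up (the paddle's free edge is 7 mm further on). x, y, z as the pedal's.
- pedal_paddle (a joint): Paddle angle, rad: 0 = up, 0.122 = right down (this point goes 6.6 mm down). Needs about 2.5 N to start and 5 N at the bottom, and springs up when let go.
- beaker: Clear beaker 70 mm wide, 90 mm tall, under the end of the filler's boom (boom, clamps and rods hang 0.27 to 0.42 m above the desk from here to the left: keep the arm clear of them). Bystander, loose: leave it where it stands. Origin at the centre of its underside, z up.
- full_bottle: Full oil bottle with label, 69 mm wide, 269 mm tall, further back. Bystander, loose: leave it where it stands. Origin at the centre of its underside, z up.
- label_roll: Roll of labels standing on end, 67 mm wide, 45 mm tall. Bystander, loose: leave it where it stands. Origin at the centre of its underside, z up.
- cap_a: White bottle cap, 31 mm wide, 20 mm tall. Bystander, loose: leave it where it stands. Origin at the centre of its underside, z up.
- cap_b: White bottle cap, 31 mm wide, 20 mm tall. Bystander, loose: leave it where it stands. Origin at the centre of its underside, z up.
- cap_c: White bottle cap, 31 mm wide, 20 mm tall. Bystander, loose: leave it where it stands. Origin at the centre of its underside, z up.

How it is judged (in metres and radians):
On the way, in this order (a step that is already met when the one before it is completed fails the run):
1. the button is pushed in and stays latched with nothing touching it (value of joint stop_plunger above 0.006 m and contact force between each of the arm, the fingers and stop_station below 0.1 N), for 0.2 s.
2. the paddle is pressed right down while the button is latched (value of joint pedal_paddle above 0.095 rad and value of joint stop_plunger above 0.006 m), for 0.1 s.
3. the paddle is up again, the button still latched (value of joint pedal_paddle below 0.02 rad and value of joint stop_plunger above 0.006 m), for 0.1 s.
4. the button, twisted clockwise, is freed and comes up (value of joint stop_plunger below 0.002 m and value of joint stop_twist above 0.15 rad).
At the end, for the whole second after the job is handed in: The button is out (within 1.5 mm) and turned back to rest (within 0.08 rad), the paddle is up (within 0.02 rad), the pedal lies at rest within 30 mm of its start and the beaker, bottle, roll and caps within 20 mm of theirs (value of joint stop_plunger below 0.0015 m and value of joint stop_twist below 0.08 rad and value of joint pedal_paddle below 0.02 rad and distance of pedal from where it was at the start of the episode below 0.03 m and linear speed of pedal below 0.01 m/s and distance of each of beaker, full_bottle, label_roll, cap_a, cap_b, cap_c from where it was at the start of the episode below 0.02 m); the robot touches nothing.
It fails at once if the paddle goes down (over 0.06 rad) while the button is out: the pump would run (value of joint pedal_paddle above 0.06 rad and value of joint stop_plunger below 0.004 m).
It fails at once if the pedal is lifted (10 mm), tipped (0.2 rad) or shifted (30 mm) (height (world z) of pedal above 0.01 m or angle between pedal's own z axis and vertical above 0.2 rad or distance of pedal from where it was at the start of the episode above 0.03 m).
It fails at once if a bystander is shifted or lifted by more than 20 mm (distance of any of beaker, full_bottle, label_roll, cap_a, cap_b, cap_c from where it was at the start of the episode above 0.02 m).
It fails at once if the stop station is pushed or squeezed with more than 40 N (contact force between the fingers and stop_station above 40 N).
It also fails if it takes over 54 s, if anything falls off the work surface, if the arm or the gripper's body presses on something with over 40 N, if the wrist force passes 120 N, or if a joint passes its speed limit or range.

## Robot

A 6-joint arm with a two-finger parallel gripper is mounted at the origin on a cart in front of the work surface, level with it; the furniture and walls round the work are solid. World frame = base frame: x ahead of the robot, y to its left, z up, the work surface at z = 0. Lengths are in mm, angles in degrees, forces in N, time in s.
With the tool pointing down it reaches from about 300 to 750 mm from the base axis. Payload 8.5 kg.
Tool frame: the origin (TCP) lies between the finger pads; the fingertips stand 17 mm ahead of it and the grasp point (between the pads) lies 2 mm behind it (manip.tip_extent is the distance from the TCP to the fingertips, in mm); x points along the fingers, y is the direction in which the jaws open and shut, and the axes are right-handed (so a half turn about x gives the same grasp; the last joint's range is limited). The gripper opens to 88 mm and grips with 3 to 60 N. Pads are 18 mm wide; open, the fingers measure 123 mm over their backs; the gripper's body (75 mm by 187 mm) begins 45 mm behind the grasp point.
Start: joints at [-88.138, 21.807, 74.336, -0, 83.858, -12.336], TCP at [134.895, -533.183, 217.048] pointing down, gripper open.
Joint ranges: [-178.18, 178.18], [-50.72, 133.34], [12.68, 142.11], [-81.47, 261.47], [9.98, 163.14], [-165.26, 165.26]. Speed limits (degrees/s): [136.94, 136.94, 180, 180, 180, 180].

## Interface

Orientations are given as [roll, pitch, yaw] about the fixed x, y, z axes, in that order (R = Rz(yaw) Ry(pitch) Rx(roll)).
In Python, from workcell import manip gives the robot as it stands.
- The arm moves only by the tool move_arm, never from a script. Its argument "moves" is text: rows parted by semicolons, each of 5 numbers parted by spaces: the finger opening in mm, from 0 to 88.1, then the shift along the world's x, y, z in mm, then the turn about the world's z in rad. A call has exactly 10 rows; each row shifts and turns the commanded pose from where the row before left it; what a row does not reach is not made up. A row lasts 1/8 s, in which the tool goes at most 62.5 mm and 10.7 degrees, less where a joint would pass 70% of its speed; a pose out of reach is approached as far as the arm can. A call is refused whole if a number of a shift passes 62.5 or a number of a turn 0.188, either way. A call with a gripper value outside its range is refused whole. The fingers move at their own pace and stop on an object; "squeeze" is the grip in N (left out, the last holds). Time passes only in rows, so rows that do not move let the fingers close, or fill a call up. It gives the time, the measured TCP pose, the force and the opening at its end, in the units of the state.
- manip.observe(): the state, without advancing time (a new reading comes with each control period).
- manip.snapshot(name): name is "side" or "top"; returns the picture (400x640x3 uint8, blue, green, red); there is no depth.
- manip.camera_model(name): a dict with "fx", "fy", "cx", "cy" (pixels), "k1" (the pictures are not rectified: a ray, as slopes to the right and down, at radius r is drawn at 1 + k1 r^2 times it, then the intrinsics apply), "extrinsics" (4x4, takes a point from world to camera coordinates). Camera axes: x right, y up, looking along -z (the intrinsics and any distortion apply to the point x, -y, -z); pixel columns grow to the right and rows downward; lengths in mm; the calibration is good to about 2 mm. A picture is of the moment at which its call begins. camera_model takes no time and is no camera call.
- manip.close_job(): hands the job in, once; it reports no verdict.
The state is a dict: "time_s": time; "joint_pos": joint angles; "qd": joint speeds; "effort": joint torques, N m; "position": TCP position; "ee_rot": TCP orientation; "contact_force": force on the tool from outside, world axes, zero at the start; "torque": the same for the moment, N m; "finger_gap": opening from 0.0 (shut) to 1.0 (fully open).
Only numpy, scipy, OpenCV 4.12 (cv2) and the standard library are available. Lean on these libraries where they do the work, as an engineer would, in place of code of your own. Each camera call takes 0.05 s, during which the arm holds its last target. There are 200 camera calls.

## Working session

There is one attempt and no reset: what is moved stays moved. The work goes in short steps, Python scripts to look and compute and a tool call to move; the robot and the scene stay as the last step left them, time stands still between calls to the robot, and variables do not carry over. Pictures are saved under pics/ and viewed, about 8 in all and at most 12, crops included, and the job is handed in when it is done.

Besides the shell and the picture viewer there is one more tool, called after "Emit:" as name(argument=value, ...) on one line, values as JSON. move_arm: Moves the arm, as the interface text tells. Its arguments: {"type":"object","properties":{"moves":{"type":"string"},"squeeze":{"type":"number"}},"required":["moves"]}

```bash
mkdir -p pics; cat > h.py <<'E'
import numpy as np, cv2
from workcell import manip
def ray(name,u,v):
    c=manip.camera_model(name);E=np.array(c["extrinsics"])
    d=np.array([(u-c["cx"])/c["fx"],(v-c["cy"])/c["fy"]]);s=d.copy()
    for _ in range(20): s=d/(1+c["k1"]*(s@s))
    R=E[:3,:3];return -R.T@E[:3,3], R.T@np.array([s[0],-s[1],-1.])
def onz(name,u,v,z):
    o,d=ray(name,u,v);return o+d*(z-o[2])/d[2]
def proj(name,p):
    c=manip.camera_model(name);E=np.array(c["extrinsics"]);q=E[:3,:3]@p+E[:3,3]
    s=np.array([q[0],-q[1]])/-q[2];s=s*(1+c["k1"]*(s@s));return s*[c["fx"],c["fy"]]+[c["cx"],c["cy"]]
E
python3 - <<'E'
from h import *
for n in("side","top"):
    cv2.imwrite(f"pics/{n}0.png",manip.snapshot(n)); c=manip.camera_model(n);print(n,c["fx"],c["cx"],c["cy"],c["k1"],ray(n,c["cx"],c["cy"]))
o=manip.observe();print({k:np.round(o[k],3) for k in o})
E
```

```text
side 400.44405692369253 320.038572779952 205.3878271878555 0.0009170727818897383 (array([757.30534802, 489.24822161, 632.96178398]), array([-0.26543539, -0.7284336 , -0.6316079 ]))
top 469.74527113757375 321.8987508153469 196.2369379529646 -0.12311760413656321 (array([ 453.72311259, -127.3775247 , 1162.68469169]), array([ 0.09042155, -0.01321295, -0.99581593]))
{'time_s': np.float64(0.1), 'joint_pos': array([-8.8138e+01,  2.1837e+01,  7.4379e+01, -1.0000e-03,  8.3856e+01,
       -1.2337e+01]), 'qd': array([-0.055, -0.162, -0.094,  0.039, -0.077,  0.057]), 'effort': array([ 4.0000e-03, -4.3865e+01, -2.2491e+01,  7.2000e-02,  3.4000e-02,
       -0.0000e+00]), 'position': array([ 134.879, -532.926,  216.51 ]), 'ee_rot': array([-101.436,   89.928,   92.763]), 'contact_force': array([ 0.768,  0.457, -0.495]), 'torque': array([ 0.015, -0.019,  0.041]), 'finger_gap': np.float64(0.999)}
```

View pics/top0.png

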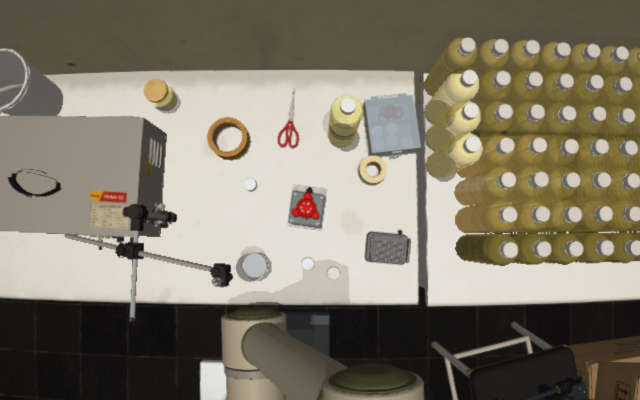

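View pics/side0.png

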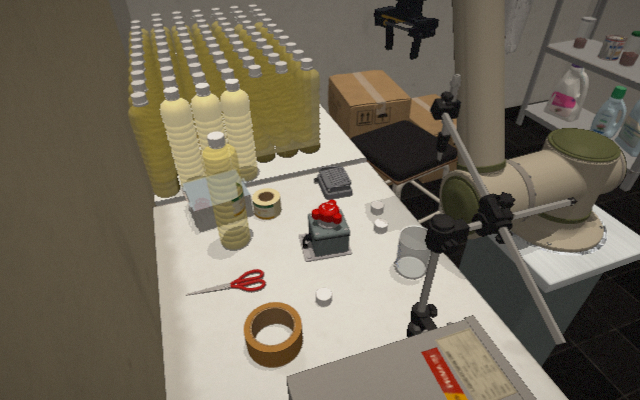

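The top view shows the station at about (307,207) with its red head, the pedal at (388,248), the beaker at (254,265), and caps at (250,185), (308,264) and (334,272). In the side view the head is at (327,212) and the pedal at (334,182).

```bash
python3 - <<'E'
from h import *
t=cv2.imread("pics/top0.png");s=cv2.imread("pics/side0.png")
a=cv2.resize(t[175:285,270:420],None,fx=5,fy=5,interpolation=cv2.INTER_CUBIC)
cv2.imwrite("pics/c1.png",a)
hsv=cv2.cvtColor(t,cv2.COLOR_BGR2HSV)
m=(((hsv[...,0]<10)|(hsv[...,0]>170))&(hsv[...,1]>150)&(hsv[...,2]>60)).astype(np.uint8)
m[:180]=0;m[235:]=0;m[:,:280]=0;m[:,335:]=0
ys,xs=np.nonzero(m);print(len(xs),xs.mean(),ys.mean(),xs.min(),xs.max(),ys.min(),ys.max())
print("head centre",onz("top",xs.mean(),ys.mean(),98))
P=np.array([onz("top",x,y,100) for x,y in zip(xs,ys)])[:,:2]
c=P.mean(0);d=P-c
r=np.hypot(*d.T);th=np.arctan2(d[:,1],d[:,0])
k=r>22; print("lobe ang",np.degrees(np.angle(np.sum(r[k]*np.exp(3j*th[k])))/3), r.max())
for b in range(0,360,20):
    q=(np.degrees(th)%360//20*20)==b; print(b,round(r[q].max(),1),end="; ")
for p in [(254,265),(308,264),(334,272)]: print(onz("top",*p,20))
E
```

```text
386 305.9119170984456 207.23834196891193 292 318 192 218
head centre [ 525.23571705 -105.22490662   98.        ]
lobe ang -8.039973254134509 35.37998627392455
0 32.5; 20 21.2; 40 21.5; 60 21.5; 80 29.5; 100 34.1; 120 34.1; 140 22.1; 160 22.2; 180 22.3; 200 30.5; 220 33.9; 240 31.4; 260 20.8; 280 21.2; 300 20.0; 320 30.1; 340 35.4; [390.12163076  21.5389901   20.        ]
[ 392.97337725 -109.10733213   20.        ]
[ 373.73082129 -171.95964736   20.        ]
```

View pics/c1.png

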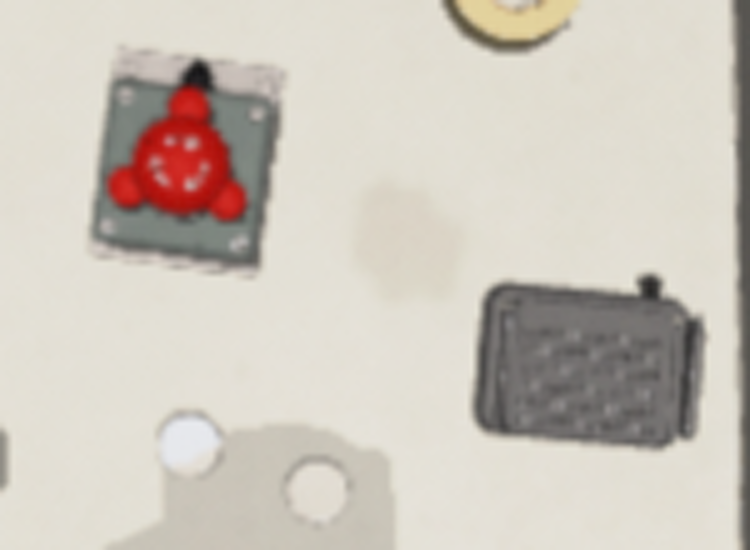

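```bash
python3 - <<'E'
from h import *
from scipy.spatial.transform import Rotation as Ro
s=cv2.imread("pics/side0.png");t=cv2.imread("pics/top0.png")
a=cv2.resize(s[155:265,290:390],None,fx=5,fy=5,interpolation=cv2.INTER_CUBIC);cv2.imwrite("pics/c2.png",a)
o=manip.observe();print("tool axes",Ro.from_euler("xyz",o["ee_rot"],degrees=True).as_matrix().round(3))
def tri(a,b):
    o1,d1=ray("top",*a);o2,d2=ray("side",*b)
    k=np.linalg.lstsq(np.c_[d1,-d2],o2-o1,rcond=None)[0];p=o1+d1*k[0];q=o2+d2*k[1];return ((p+q)/2).round(),np.linalg.norm(p-q).round(1)
print("boom end",tri((222,272),(445,232)))
print("clamp2",tri((129,250),(497,212)))
print("side proj of head top",proj("side",np.array([525,-105,110.])))
# pedal corners in top crop -> world z=16/30
f=lambda x,y,z:onz("top",270+(x+.5)/5-.5,175+(y+.5)/5-.5,z).round(1)
for c in[(478,430),(487,285),(690,300),(670,447)]: print("pedal",f(*c,14))
print("paddle free edge",f(500,436,31),f(668,447,31), "cable",f(650,280,8))
hsv=cv2.cvtColor(t,cv2.COLOR_BGR2HSV);m=((hsv[...,2]<150)&(hsv[...,1]<60)).astype(np.uint8);m[:225]=0;m[270:]=0;m[:,:360]=0;m[:,414:]=0
m=cv2.morphologyEx(m,cv2.MORPH_OPEN,np.ones((5,5)))
ct=max(cv2.findContours(m,0,2)[0],key=cv2.contourArea);r=cv2.minAreaRect(ct);print(r);print([onz("top",*q,20).round(1) for q in cv2.boxPoints(r)],onz("top",*r[0],20))
E
```

```text
tool axes [[-0.     0.245 -0.969]
 [ 0.001 -0.969 -0.245]
 [-1.    -0.001 -0.   ]]
boom end (array([378.,  77., 148.]), np.float64(9.6))
clamp2 (array([430., 214., 318.]), np.float64(3.5))
side proj of head top [327.24122207 206.56597613]
pedal [ 400.8 -248.3   14. ]
pedal [ 471.4 -253.1   14. ]
pedal [ 463.9 -353.2   14. ]
pedal [ 392.1 -342.5   14. ]
paddle free edge [ 398.7 -257.1   31. ] [ 393.  -338.4   31. ] cable [ 473.8 -334.5    8. ]
((387.2401428222656, 247.73828125), (44.26772689819336, 29.930530548095703), 4.969740867614746)
[array([ 400.8, -244.5,   20. ]), array([ 473. , -251.2,   20. ]), array([ 463.5, -359.4,   20. ]), array([ 391. , -352.2,   20. ])] [ 432.03149627 -301.62333452   20.        ]
```

View pics/c2.png

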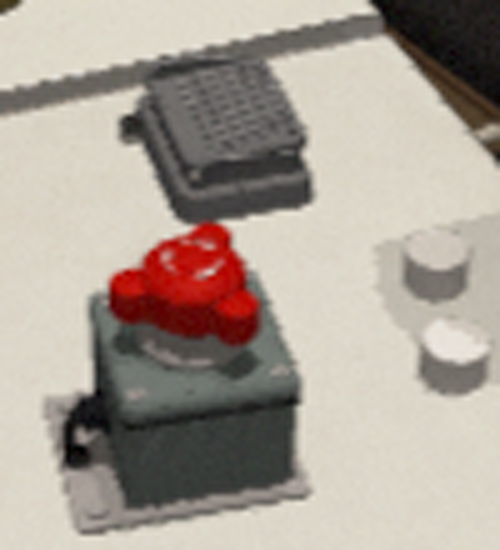

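The side view confirms that the raised free edge of the paddle faces the robot. It also shows the head within about 2 mm of my estimate: head axis (525,-105), paddle press point about (401,-297).

Emit:
move_arm(moves="0 20 20 0 0;0 40 45 0 0;0 42 46 0 0;0 42 46 0 0;0 42 46 0 0;0 42 46 0 0;0 42 46 0 0;0 42 46 0 0;0 42 46 0 0;0 36 41 0 0", squeeze=10)

```text
time_s: 1.35
position: [526.0, -103.2, 216.8]
ee_rot: [-40.0, 90.0, 154.2]
contact_force: [0.6, -0.8, 0.4]
finger_gap: 0.005
```

```bash
python3 - <<'E'
from h import *
for n in("side","top"):
    cv2.imwrite(f"pics/{n}1.png",manip.snapshot(n))
o=manip.observe();print({k:np.round(o[k],2) for k in o if k!="effort"})
s=cv2.imread("pics/side1.png");t=cv2.imread("pics/top1.png")
A=cv2.resize(s[90:290,200:500],(750,500));cv2.imwrite("pics/c3.png",A)
E
```

```text
{'time_s': np.float64(1.45), 'joint_pos': array([-2.358e+01,  2.049e+01,  7.652e+01,  5.000e-02,  8.303e+01,
        5.191e+01]), 'qd': array([-4.86, -1.59,  2.97, -1.59, -0.48, -4.25]), 'position': array([ 526.84, -101.48,  216.38]), 'ee_rot': array([-91.17,  89.93, 103.34]), 'contact_force': array([-1.03, -0.09, -0.98]), 'torque': array([-0.02,  0.02,  0.02]), 'finger_gap': np.float64(0.0)}
```

View pics/c3.png

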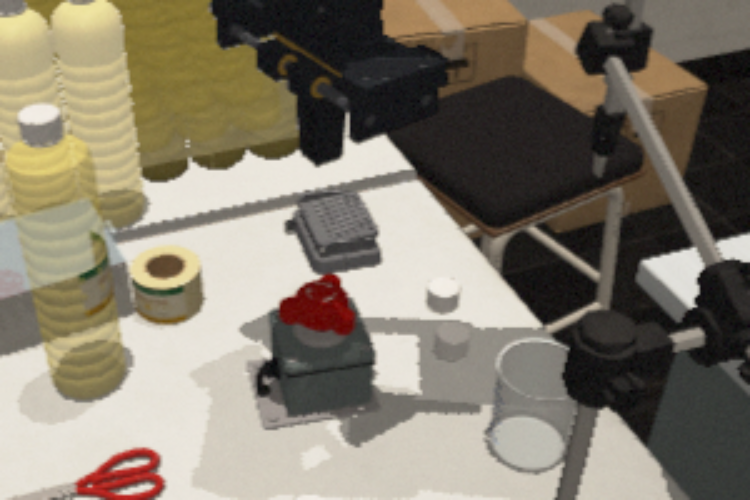

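The picture shows the closed fingers standing over the head, with free space between them and the boom.

Emit:
move_arm(moves="0 0 0 -20 0;0 0 0 -25 0;0 0 0 -25 0;0 0 0 -10 0;0 0 0 -5 0;0 0 0 0 0;0 0 0 -4 0;0 0 0 -3 0;0 0 0 -3 0;0 0 0 0 0")

```text
time_s: 2.7
position: [524.8, -105.1, 121.8]
ee_rot: [-34.5, 90.0, 159.7]
contact_force: [-0.3, 0.3, 1.1]
finger_gap: 0.004
```

Emit:
move_arm(moves="0 0 0 -1 0;0 0 0 -1 0;0 0 0 0 0;0 0 0 0 0;0 0 0 0 0;0 0 0 0 0;0 0 0 0 0;0 0 0 0 0;0 0 0 0 0;0 0 0 0 0")

```text
time_s: 3.95
position: [524.9, -105.2, 120.1]
ee_rot: [18.9, 90.0, -146.9]
contact_force: [-0.1, -0.2, 0.1]
finger_gap: 0.007
```

```bash
python3 - <<'E'
from h import *
print(manip.tip_extent)
s=manip.snapshot("side")
o=manip.observe();print({k:np.round(o[k],2) for k in o if k!="effort"})
A=cv2.resize(s[150:260,280:400],None,fx=5,fy=5,interpolation=cv2.INTER_CUBIC);cv2.imwrite("pics/c4.png",A)
E
```

```text
17.0
{'time_s': np.float64(4.0), 'joint_pos': array([-24.01,  25.62,  85.52,   0.  ,  68.86,  51.79]), 'qd': array([-0.07,  0.  , -0.05,  0.03, -0.03,  0.04]), 'position': array([ 524.9 , -105.2 ,  120.07]), 'ee_rot': array([161.51,  90.  ,  -4.3 ]), 'contact_force': array([-0.26,  0.04,  0.06]), 'torque': array([ 0.03,  0.02, -0.02]), 'finger_gap': np.float64(0.01)}
```

View pics/c4.png

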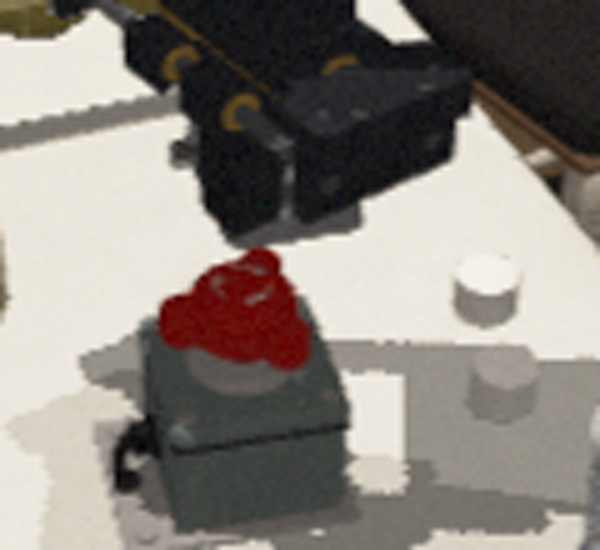

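The side picture shows the fingers behind and to the right of the head (tips near crop (290,225)), not on it, which disagrees with the reported TCP. I'll check this with the top view and rays.

```bash
python3 - <<'E'
from h import *
s=manip.snapshot("side");t=manip.snapshot("top");cv2.imwrite("pics/side2.png",s);cv2.imwrite("pics/top2.png",t)
print("tip expected side",proj("side",np.array([524.9,-105,103.])),"top",proj("top",np.array([524.9,-105,103.])))
print(onz("side",338,195,103))
A=np.hstack([cv2.resize(t[160:300,230:390],None,fx=2.5,fy=2.5),cv2.resize(s[100:240,270:420],None,fx=2.5,fy=2.5)]);print(A.shape);cv2.imwrite("pics/c5.png",A)
E
```

```text
tip expected side [327.27188843 209.16927473] top [305.76635678 207.23798782]
[ 485.90380212 -141.47967016  103.        ]
(350, 775, 3)
```

View pics/c5.png

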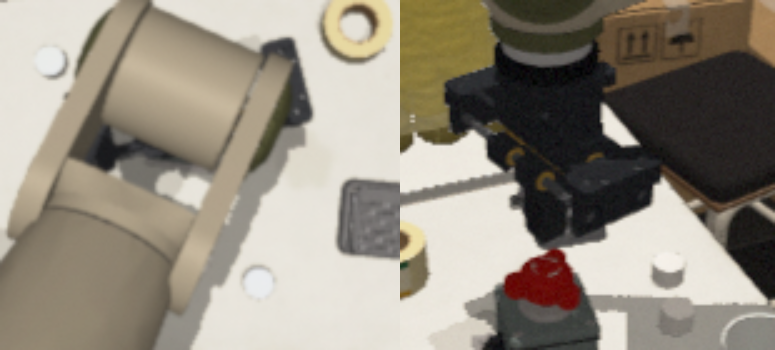

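```bash
python3 - <<'E'
from h import *
for n,p in [("start tip",(134.9,-533,200)),("start tcp+47",(134.9,-533,264)),("c3 tip",(526,-102.5,200)),("now tip",(525,-105,103)),("now z+30",(525,-105,133)),("now body bottom",(525,-105,167)),("near end",(525-23,-105+91,167)),("far end",(525+23,-105-91,167))]:
    print(n,proj("side",np.array(p,float)).round(1),proj("top",np.array(p,float)).round(1))
o=manip.observe();print(o["position"],o["contact_force"])
s=cv2.imread("pics/side0.png");a=cv2.resize(s[0:70,350:460],None,fx=4,fy=4,interpolation=cv2.INTER_CUBIC)
b=cv2.resize(cv2.imread("pics/side1.png")[80:180,280:390],None,fx=4,fy=4,interpolation=cv2.INTER_CUBIC)
a=np.vstack([a,np.zeros((b.shape[0]-a.shape[0],a.shape[1],3),np.uint8)])[:b.shape[0]] if b.shape[0]>a.shape[0] else a
cv2.imwrite("pics/c6.png",np.hstack([a,b[:, :360]]))
E
```

```text
start tip [398.2  67.4] [510.2 390.8]
start tcp+47 [400.9  45.1] [523.1 400.7]
c3 tip [327.4 171.1] [303.6 203.5]
now tip [327.2 209.2] [305.8 207.2]
now z+30 [327.3 197.8] [305.5 206.3]
now body bottom [327.4 184.2] [305.1 205.2]
near end [357.2 209.1] [262.2 215.9]
far end [301.7 162.8] [347.9 194.5]
[ 524.91185757 -105.18950289  120.06437807] [-0.00514578  0.12428508 -0.67108016]
```

View pics/c6.png

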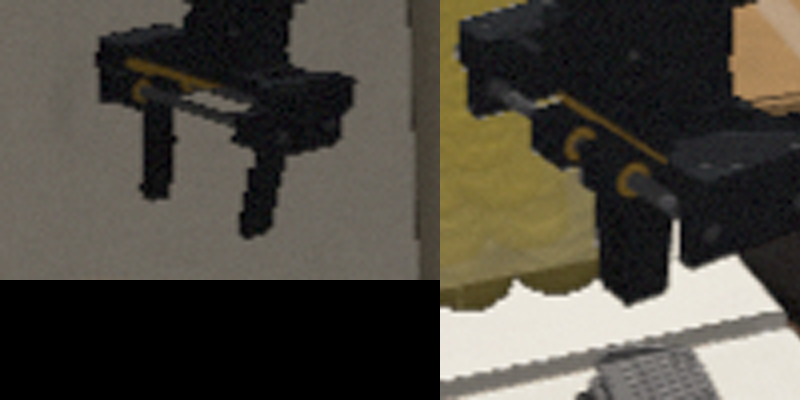

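By rays, the fingertips are in line with the head axis but about 20–30 mm above it, higher than the reported TCP implies. Force is zero, so I'll go down by touch.

Emit:
move_arm(moves="0 0 0 -2 0;0 0 0 -2 0;0 0 0 -2 0;0 0 0 -1 0;0 0 0 0 0;0 0 0 0 0;0 0 0 0 0;0 0 0 0 0;0 0 0 0 0;0 0 0 0 0")

```text
time_s: 5.35
position: [524.9, -105.2, 113.0]
ee_rot: [-29.0, 90.0, 165.2]
contact_force: [-0.2, 0.3, 0.1]
finger_gap: 0.006
```

Emit:
move_arm(moves="0 0 0 -2 0;0 0 0 -2 0;0 0 0 -2 0;0 0 0 -1 0;0 0 0 0 0;0 0 0 0 0;0 0 0 0 0;0 0 0 0 0;0 0 0 0 0;0 0 0 0 0")

```text
time_s: 6.6
position: [524.9, -105.2, 106.1]
ee_rot: [-138.4, 90.0, 55.8]
contact_force: [0.3, 0.5, 0.2]
finger_gap: 0.008
```

Emit:
move_arm(moves="0 0 0 -1 0;0 0 0 -1 0;0 0 0 -1 0;0 0 0 -1 0;0 0 0 -1 0;0 0 0 -1 0;0 0 0 0 0;0 0 0 0 0;0 0 0 0 0;0 0 0 0 0")

```text
time_s: 7.85
position: [524.9, -105.2, 100.1]
ee_rot: [160.4, 90.0, -5.4]
contact_force: [0.3, 0.5, 0.8]
finger_gap: 0.008
```

```bash
python3 - <<'E'
from h import *
s=manip.snapshot("side")
o=manip.observe();print({k:np.round(o[k],2) for k in o if k!="effort"})
A=cv2.resize(s[150:260,280:400],None,fx=5,fy=5,interpolation=cv2.INTER_CUBIC);cv2.imwrite("pics/c7.png",A)
E
```

```text
{'time_s': np.float64(7.9), 'joint_pos': array([-24.01,  26.99,  87.03,  -0.  ,  65.98,  51.79]), 'qd': array([0.01, 0.08, 0.03, 0.  , 0.04, 0.06]), 'position': array([ 524.9 , -105.18,  100.06]), 'ee_rot': array([133.64,  90.  , -32.16]), 'contact_force': array([1.04, 0.23, 0.18]), 'torque': array([ 0.03, -0.03,  0.01]), 'finger_gap': np.float64(0.01)}
```

View pics/c7.png

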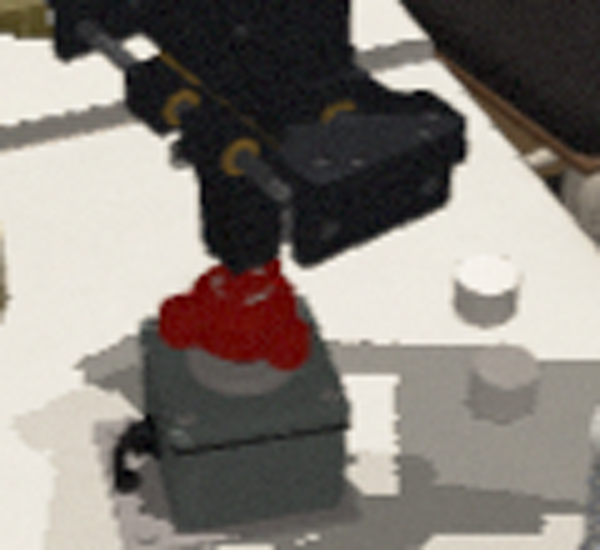

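The fingertips (crop (240,268)) are now about 8 mm above the head's top (240,283), directly over it. I'll continue by touch.

Emit:
move_arm(moves="0 0 0 -1 0;0 0 0 -1 0;0 0 0 -1 0;0 0 0 -1 0;0 0 0 -1 0;0 0 0 -1 0;0 0 0 0 0;0 0 0 0 0;0 0 0 0 0;0 0 0 0 0")

```text
time_s: 9.15
position: [524.9, -105.2, 94.1]
ee_rot: [142.7, 90.0, -23.1]
contact_force: [0.1, -0.5, 0.3]
finger_gap: 0.005
```

Emit:
move_arm(moves="0 0 0 -1 0;0 0 0 -1 0;0 0 0 -1 0;0 0 0 -1 0;0 0 0 0 0;0 0 0 0 0;0 0 0 0 0;0 0 0 0 0;0 0 0 0 0;0 0 0 0 0")

```text
time_s: 10.4
position: [524.9, -105.2, 90.1]
ee_rot: [139.5, 90.0, -26.3]
contact_force: [-0.2, 0.7, -1.1]
finger_gap: 0.006
```

Emit:
move_arm(moves="0 0 0 -1 0;0 0 0 -1 0;0 0 0 -1 0;0 0 0 -1 0;0 0 0 -1 0;0 0 0 0 0;0 0 0 0 0;0 0 0 0 0;0 0 0 0 0;0 0 0 0 0")

```text
time_s: 11.65
position: [525.0, -105.2, 85.5]
ee_rot: [137.8, 90.0, -28.0]
contact_force: [-1.8, 0.4, 6.1]
finger_gap: 0.004
```

Emit:
move_arm(moves="0 0 0 -1 0;0 0 0 -1 0;0 0 0 -1 0;0 0 0 -1 0;0 0 0 0 0;0 0 0 0 0;0 0 0 0 0;0 0 0 0 0;0 0 0 0 0;0 0 0 0 0")

```text
time_s: 12.9
position: [525.0, -105.2, 81.5]
ee_rot: [139.8, 90.0, -26.0]
contact_force: [-1.6, 0.1, 6.4]
finger_gap: 0.007
```

Emit:
move_arm(moves="0 0 0 -1 0;0 0 0 -1 0;0 0 0 -1 0;0 0 0 0 0;0 0 0 0 0;0 0 0 0 0;0 0 0 0 0;0 0 0 0 0;0 0 0 0 0;0 0 0 0 0")

```text
time_s: 14.15
position: [525.1, -105.3, 78.7]
ee_rot: [141.1, 89.9, -24.7]
contact_force: [-2.2, 0.3, 7.9]
finger_gap: 0.004
```

Emit:
move_arm(moves="0 0 0 -0.5 0;0 0 0 -0.5 0;0 0 0 -0.5 0;0 0 0 -0.5 0;0 0 0 0 0;0 0 0 0 0;0 0 0 0 0;0 0 0 0 0;0 0 0 0 0;0 0 0 0 0")

```text
time_s: 15.4
position: [525.5, -105.4, 78.1]
ee_rot: [140.0, 89.8, -25.8]
contact_force: [-5.1, 3.2, 20.6]
finger_gap: 0.005
```

The button has bottomed out: the force rose to 20 N at TCP z 78. That puts the tips at about TCP + 22 mm. Next I lift off and go over the pedal.

Emit:
move_arm(moves="0 0 0 10 0;0 0 0 25 0;0 -20 -30 0 0;0 -34 -54 0 0;0 -35 -54 0 0;0 -35 -54 0 0;0 0 0 -25 0;0 0 0 -25 0;0 0 0 -20 0;0 0 0 0 0")

```text
time_s: 16.65
position: [403.1, -292.5, 40.1]
ee_rot: [-63.8, 89.8, 130.4]
contact_force: [-0.6, -0.4, -0.4]
finger_gap: 0.002
```

```bash
python3 - <<'E'
from h import *
s=manip.snapshot("side")
o=manip.observe();print({k:np.round(o[k],2) for k in o if k!="effort"})
A=cv2.resize(s[130:260,280:400],None,fx=4.5,fy=4.5,interpolation=cv2.INTER_CUBIC);cv2.imwrite("pics/c8.png",A)
def red(im):
    h=cv2.cvtColor(im,cv2.COLOR_BGR2HSV);m=(((h[...,0]<10)|(h[...,0]>170))&(h[...,1]>150)&(h[...,2]>60));m[:190]=0;m[245:]=0;m[:,:295]=0;m[:,:295]=0;m[:,350:]=0
    ys,xs=np.nonzero(m);return len(xs),xs.mean().round(2),ys.mean().round(2),ys.min(),ys.max()
print(red(cv2.imread("pics/side0.png")),red(cv2.imread("pics/side1.png")),red(s))
for z in(37,64): print(z,proj("side",np.array([401,-297,z])))
E
```

```text
{'time_s': np.float64(16.7), 'joint_pos': array([-49.6 ,  28.86,  96.68,   0.  ,  54.52,  26.2 ]), 'qd': array([ 0.19, -1.18, -1.01,  0.07,  0.22,  0.09]), 'position': array([ 403.55, -292.91,   41.  ]), 'ee_rot': array([-65.36,  89.95, 128.84]), 'contact_force': array([-0.57,  0.25,  0.98]), 'torque': array([ 0.02,  0.07, -0.  ]), 'finger_gap': np.float64(0.01)}
(453, np.float64(327.49), np.float64(212.57), np.int64(199), np.int64(223)) (456, np.float64(327.45), np.float64(212.81), np.int64(200), np.int64(223)) (458, np.float64(327.44), np.float64(215.27), np.int64(202), np.int64(226))
37 [344.91346044 173.85246475]
64 [345.25188464 165.16408536]
```

View pics/c8.png

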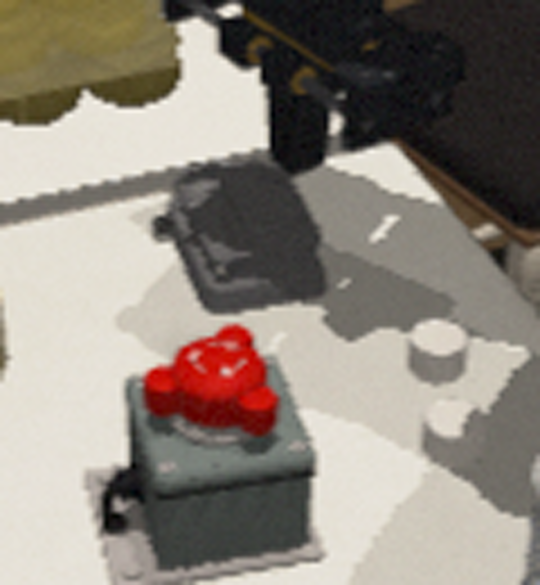

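The head centroid sank by 2.6 px (about 8 mm) and the head stands clear of the gripper, so it is latched. The fingertip at crop (298,172) is above the paddle's free side, so I press the paddle.

Emit:
move_arm(moves="0 0 0 -10 0;0 0 0 -10 0;0 0 0 -7 0;0 0 0 0 0;0 0 0 -2 0;0 0 0 -2 0;0 0 0 -2 0;0 0 0 -2 0;0 0 0 -1 0;0 0 0 0 0")

```text
time_s: 17.95
position: [403.3, -293.0, 6.2]
ee_rot: [64.5, 90.0, -101.3]
contact_force: [-8.4, 2.8, 19.8]
finger_gap: 0.006
```

The force of 20 N says the paddle is hard down. I hold it briefly, let it up, then carry on to the notch beside the lobe that points away from the robot.

Emit:
move_arm(moves="0 0 0 0 0;0 0 0 10 0;0 0 0 25 0;0 0 0 40 0;0 0 0 35 0;0 40 50 0 -0.1;0 40 50 0 -0.1;0 40 50 0 -0.1;0 30 45 0 -0.084;0 7 22 0 0")

```text
time_s: 19.2
position: [559.2, -77.0, 114.8]
ee_rot: [-150.0, 90.0, 22.3]
contact_force: [-0.7, -0.3, -0.7]
finger_gap: 0.006
```

Emit:
move_arm(moves="0 0 0 0 0;0 0 0 0 0;0 0 0 0 0;0 0 0 0 0;0 0 0 0 0;0 0 0 0 0;0 0 0 0 0;0 0 0 0 0;0 0 0 0 0;0 0 0 0 0")

```text
time_s: 20.45
position: [557.7, -79.5, 115.1]
ee_rot: [-107.2, 90.0, 65.0]
contact_force: [0.5, -0.4, 0.3]
finger_gap: 0.002
```

```bash
python3 - <<'E'
from h import *
from scipy.spatial.transform import Rotation as Ro
o=manip.observe();print({k:np.round(o[k],2) for k in o if k!="effort"})
print(Ro.from_euler("xyz",o["ee_rot"],degrees=True).as_matrix().round(3)[:,1])
E
```

```text
{'time_s': np.float64(20.45), 'joint_pos': array([-20.16,  28.43,  81.34,   0.  ,  70.23,  77.65]), 'qd': array([ 0.01,  0.04,  0.07,  0.15,  0.1 , -0.03]), 'position': array([557.74, -79.54, 115.06]), 'ee_rot': array([-107.15,   90.  ,   65.04]), 'contact_force': array([ 0.46, -0.35,  0.28]), 'torque': array([-0.01, -0.01,  0.04]), 'finger_gap': np.float64(0.0)}
[-0.136 -0.991 -0.   ]
```

Emit:
move_arm(moves="0 3 5 0 0;0 0 0 0 0;0 0 0 -12 0;0 0 0 -12 0;0 0 0 -10 0;0 0 0 -8 0;0 0 0 -7 0;0 0 0 -7 0;0 0 0 0 0;0 0 0 0 0")

```text
time_s: 21.7
position: [560.9, -74.6, 59.3]
ee_rot: [169.9, 90.0, -17.9]
contact_force: [-0.7, 0.1, -0.2]
finger_gap: 0.003
```

```bash
python3 - <<'E'
from h import *
s=manip.snapshot("side")
o=manip.observe();print({k:np.round(o[k],2) for k in o if k!="effort"})
A=cv2.resize(s[130:260,270:400],None,fx=4.5,fy=4.5,interpolation=cv2.INTER_CUBIC);cv2.imwrite("pics/c9.png",A)
E
```

```text
{'time_s': np.float64(21.75), 'joint_pos': array([-19.56,  32.49,  84.72,   0.  ,  62.75,  78.24]), 'qd': array([-0.  , -0.05,  0.12, -0.07, -0.05,  0.01]), 'position': array([560.94, -74.57,  59.35]), 'ee_rot': array([172.05,  89.96, -15.75]), 'contact_force': array([ 0.31,  0.51, -0.61]), 'torque': array([ 0.06, -0.03,  0.05]), 'finger_gap': np.float64(0.01)}
```

View pics/c9.png

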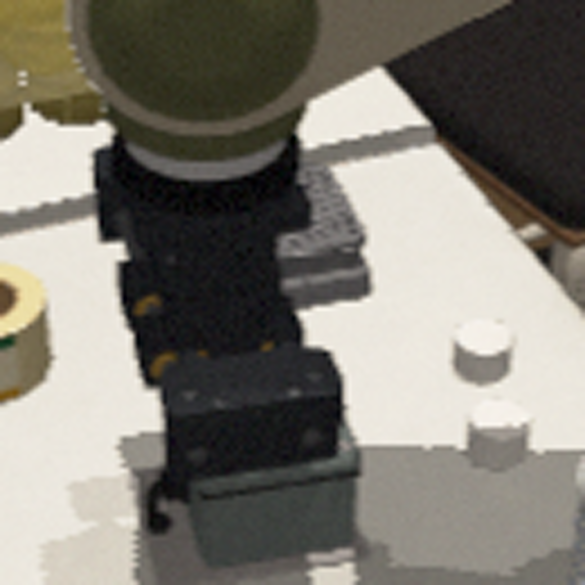

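The gripper body hides the head in this view. The pedal is up and unmoved, and no contact force shows. I start the clockwise arc about the head axis.

Emit:
move_arm(moves="0 2.8 -3.7 0 -0.1;0 2.3 -3.9 0 -0.1;0 2 -4.2 0 -0.1;0 1.5 -4.3 0 -0.1;0 0 0 0 0;0 0 0 0 0;0 0 0 0 0;0 0 0 0 0;0 0 0 0 0;0 0 0 0 0")

```text
time_s: 23.0
position: [569.3, -90.6, 59.0]
ee_rot: [10.9, 90.0, 160.2]
contact_force: [-0.5, 0.9, -0.8]
finger_gap: 0.005
```

Emit:
move_arm(moves="0 1.1 -4.5 0 -0.1;0 0.7 -4.5 0 -0.1;0 0 0 0 0;0 0 0 0 0;0 0 0 0 0;0 0 0 0 0;0 0 0 0 0;0 0 0 0 0;0 0 0 0 0;0 0 0 0 0")

```text
time_s: 24.25
position: [571.1, -99.6, 59.1]
ee_rot: [-111.3, 90.0, 26.5]
contact_force: [-0.0, 0.1, 0.1]
finger_gap: 0.004
```

Emit:
move_arm(moves="0 0.2 -4.6 0 -0.1;0 -0.3 -4.6 0 -0.1;0 0 0 0 0;0 0 0 0 0;0 0 0 0 0;0 0 0 0 0;0 0 0 0 0;0 0 0 0 0;0 0 0 0 0;0 0 0 0 0")

```text
time_s: 25.5
position: [571.2, -108.9, 59.1]
ee_rot: [-147.9, 90.0, -21.6]
contact_force: [3.0, 1.3, 2.6]
finger_gap: 0.006
```

```bash
python3 - <<'E'
from h import *
f=[]
for i in range(4):
    t=manip.snapshot("side");o=manip.observe();f.append(o["contact_force"])
print(np.mean(f,0).round(2),o["position"].round(1),o["joint_pos"].round(1),o["torque"],o["time_s"])
cv2.imwrite("pics/side5.png",t)
h=cv2.cvtColor(t,cv2.COLOR_BGR2HSV);m=(((h[...,0]<10)|(h[...,0]>170))&(h[...,1]>150)&(h[...,2]>30));m[:190]=0;m[245:]=0;m[:,:295]=0;m[:,350:]=0
ys,xs=np.nonzero(m);print(len(xs), xs.min() if len(xs) else 0,xs.max() if len(xs) else 0,ys.min() if len(xs) else 0,ys.max() if len(xs) else 0)
E
```

```text
[2.58 0.86 3.07] [ 571.1 -108.9   59.1] [-22.5  33.8  82.1   0.   64.1 121.2] [ 0.19994425 -0.37500241 -0.05410637] 25.7
429 314 339 201 225
```

```bash
python3 - <<'E'
from h import *
for f in("side0","side5"):
    t=cv2.imread(f"pics/{f}.png");h=cv2.cvtColor(t,cv2.COLOR_BGR2HSV);m=(((h[...,0]<10)|(h[...,0]>170))&(h[...,1]>120)&(h[...,2]>30))
    print(f)
    for v in range(198,228): print(v,"".join("#" if m[v,u] else "." for u in range(308,346)))
for th,z in((0,102),(0,94),(.4,94),(.4,102),(.7,102)):
    print(th,z,[proj("side",np.array([525+26*np.cos(a),-105+26*np.sin(a),z-9])).round(1).tolist() for a in np.radians([-8,112,232])-th])
E
```

```text
side0
198 ......................................
199 ......................###.............
200 .....................######...........
201 ....................########..........
202 ..................##########..........
203 ..............##############..........
204 .............##########..###..........
205 ............###.#############.........
206 ...........###..##############........
207 ...........####################.......
208 ..........#####################.......
209 ......################...######.......
210 .....#################.########.......
211 ....###########################.......
212 ....###########################.......
213 ....############################......
214 ....#############################.....
215 ....##############################....
216 ....##############################....
217 .....#############################....
218 .....#############################....
219 .......###########################....
220 ..............####################....
221 ................#################.....
222 ...................####...#######.....
223 ...............
[... 1070 characters left out ...]
.......###################........
219 ............#################.........
220 .............################.........
221 ................#############.........
222 ....................#########.........
223 ....................#########.........
224 .....................#######..........
225 .......................####...........
226 ......................................
227 ......................................
0 102 [[315.0, 214.7], [335.9, 218.9], [330.7, 205.3]]
0 94 [[315.1, 217.6], [335.8, 221.8], [330.7, 208.2]]
0.4 94 [[315.0, 214.4], [331.6, 223.5], [335.0, 209.7]]
0.4 102 [[315.0, 211.5], [331.6, 220.6], [335.0, 206.8]]
0.7 102 [[316.2, 209.2], [327.9, 221.1], [337.5, 208.6]]
```

The red-mask silhouette, compared with where the lobes should project, shows the head about 0.4 rad clockwise and roughly at its "out" height. I twist 0.1 rad further and then read the force and the mask again.

Emit:
move_arm(moves="0 -0.7 -4.6 0 -0.1;0 0 0 0 0;0 0 0 0 0;0 0 0 0 0;0 0 0 0 0;0 0 0 0 0;0 0 0 0 0;0 0 0 0 0;0 0 0 0 0;0 0 0 0 0")

```text
time_s: 26.95
position: [570.4, -113.4, 59.0]
ee_rot: [-93.7, 90.0, 26.9]
contact_force: [3.1, 0.7, 2.9]
finger_gap: 0.006
```

```bash
cat > st.py <<'E'
from h import *
f=[]
for i in range(3):
    t=manip.snapshot("side");o=manip.observe();f.append(o["contact_force"])
print(np.mean(f,0).round(2),o["position"].round(1),o["joint_pos"].round(1),o["time_s"])
h=cv2.cvtColor(t,cv2.COLOR_BGR2HSV);m=(((h[...,0]<10)|(h[...,0]>170))&(h[...,1]>120)&(h[...,2]>30))
for v in range(198,229): print(v,"".join("#" if m[v,u] else "." for u in range(308,346)))
E
python3 st.py
```

```text
[2.64 0.82 2.47] [ 570.4 -113.5   59.1] [-22.9  33.8  82.1   0.   64.2 126.5] 27.1
198 ......................................
199 ......................................
200 ......................................
201 ......................................
202 ...................####....#####......
203 ................#################.....
204 ..............##..######.########.....
205 ......###################.#######.....
206 ......#########.#################.....
207 ......###########################.....
208 ......###########################.....
209 ......#############.###..########.....
210 ......#############.#############.....
211 ......##########################......
212 ......#########################.......
213 ......#########################.......
214 ......#########################.......
215 .......########################.......
216 ..........#####################.......
217 ..........#####################.......
218 ...........###################........
219 ............#################.........
220 .............###############..........
221 ................############..........
222 ...................#########..........
223 ...................#########..........
224 ....................#######...........
225 .....................#####............
226 ......................................
227 ......................................
228 ......................................
```

Emit:
move_arm(moves="0 -1.1 -4.4 0 -0.1;0 0 0 1 0;0 0 0 1 0;0 0 0 1 0;0 0 0 1 0;0 0 0 0 0;0 0 0 0 0;0 0 0 0 0;0 0 0 0 0;0 0 0 0 0")

```text
time_s: 28.35
position: [569.2, -117.8, 63.0]
ee_rot: [32.3, 90.0, 147.2]
contact_force: [0.6, 0.4, 0.2]
finger_gap: 0.006
```

```bash
python3 st.py
```

```text
[ 0.79  1.02 -0.14] [ 569.2 -117.9   63.1] [-23.4  33.5  81.9   0.   64.7 131.7] 28.5
198 ......................................
199 ......................................
200 ......................................
201 ......................................
202 ...................####.....###.......
203 ................#################.....
204 .......####..##...######.#########....
205 ......###################.########....
206 ......#########.##################....
207 ......############################....
208 ......############################....
209 ......#############.###..#########....
210 ......#############.##############....
211 ......###########################.....
212 ......###########################.....
213 ......#########################.......
214 .......########################.......
215 ..........#####################.......
216 ..........#####################.......
217 ..........#####################.......
218 ...........###################........
219 ............#################.........
220 .............###############..........
221 ...............############...........
222 ..................#########...........
223 ..................#########...........
224 ...................#######............
225 ....................#####.............
226 ......................................
227 ......................................
228 ......................................
```

The friction is gone (z force about 0) and the head is out, with about 0.55 rad of twist against only the light spring. I now back the finger off along the arc, then lift clear.

Emit:
move_arm(moves="0 1.1 4.4 0 0.1;0 0.7 4.6 0 0.1;0 0.3 4.6 0 0.1;0 -0.2 4.6 0 0.1;0 -0.7 4.5 0 0.1;0 -1.1 4.5 0 0.1;0 -1.5 4.3 0 0.1;0 -2 4.2 0 0.1;0 -2.3 3.9 0 0.1;0 -2.8 3.7 0 0.1")

```text
time_s: 29.75
position: [560.6, -74.7, 63.1]
ee_rot: [84.0, 90.0, -103.6]
contact_force: [-0.4, 0.4, -0.1]
finger_gap: 0.002
```

Emit:
move_arm(moves="0 0 0 0 0;0 0 0 10 0;0 0 0 30 0;0 0 0 40 0;0 0 0 40 0;0 -30 -50 0 0;0 -30 -50 0 0;0 -30 -50 0 0;0 -30 -50 0 0;0 -30 -50 0 0")

```text
time_s: 31.0
position: [409.6, -326.4, 184.0]
ee_rot: [129.6, 89.9, -58.3]
contact_force: [0.3, -0.5, 0.3]
finger_gap: 0.006
```

Emit:
move_arm(moves="0 -30 -40 0 0;0 -30 -40 0 0;0 -30 -40 0 0;0 -30 -40 0 0;0 0 0 0 0;0 0 0 0 0;0 0 0 0 0;0 0 0 0 0;0 0 0 0 0;0 0 0 0 0")

```text
time_s: 32.25
position: [290.9, -484.4, 183.1]
ee_rot: [-121.1, 90.0, 51.1]
contact_force: [0.2, 0.0, -0.4]
finger_gap: 0.004
```

```bash
python3 st.py; python3 - <<'E'
from h import *
t=manip.snapshot("top");s=manip.snapshot("side")
t0=cv2.imread("pics/top0.png");s0=cv2.imread("pics/side0.png")
A=np.vstack([np.hstack([t[150:300,220:430],s[150:300,280:490]]),np.hstack([t0[150:300,220:430],s0[150:300,280:490]])])
cv2.imwrite("pics/fin.png",cv2.resize(A,None,fx=1.9,fy=1.9,interpolation=cv2.INTER_CUBIC))
E
```

```text
[ 0.19  0.01 -0.44] [ 290.8 -484.5  183. ] [-71.   24.8  75.3  -0.   79.9  26.8] 32.4
198 ......................................
199 ......................###.............
200 .....................######...........
201 ....................########..........
202 ..................##########..........
203 ..............##############..........
204 .............##########..###..........
205 ............###.#############.........
206 ...........###..##############........
207 ...........####################.......
208 ..........#####################.......
209 ......################...######.......
210 .....#################.########.......
211 ....###########################.......
212 ....###########################.......
213 ....############################......
214 ....#############################.....
215 ....##############################....
216 ....##############################....
217 .....#############################....
218 .....#############################....
219 .......###########################....
220 .............#####################....
221 ...............##################.....
222 ...................###....#######.....
223 ...........................####.......
224 ......................................
225 ......................................
226 ......................................
227 ......................................
228 ......................................
```

View pics/fin.png

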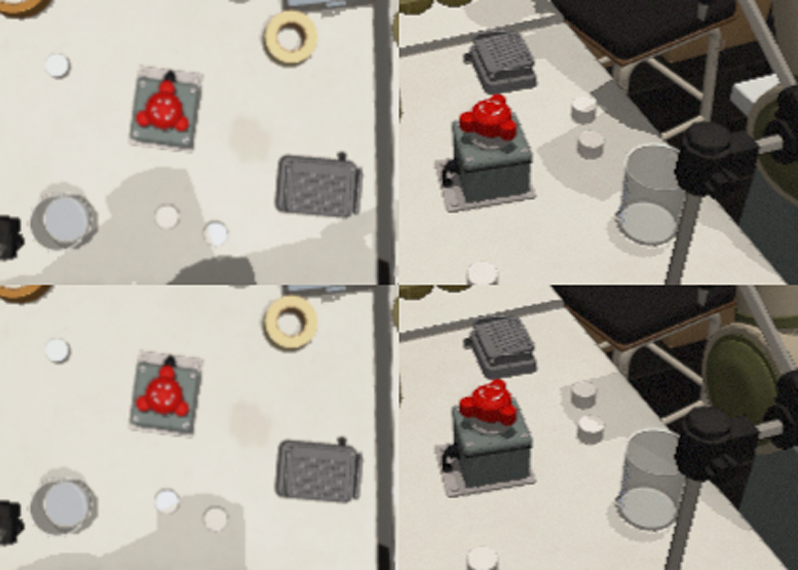

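The final pictures (top row) match the start (bottom row). The head is out and back at rest with a nearly identical silhouette, and the pedal, caps, beaker and roll have not moved. I'm handing the job in.

```bash
python3 -c "
from workcell import manip
print(manip.close_job())"
```

```text
the job is handed in; nothing more can be done
None
```

I did the emergency-stop check in the order asked and handed the job in at about 32.5 s; the system gave no verdict.

- **Button pushed in:** I pressed until the force rose to about 20 N at the bottom stop. After I let go, the head sat about 2.6 px lower in the side view (roughly 8 mm), so it was latched.
- **Paddle:** I pressed it to about 20 N, which is well past the 5 N it needs at the bottom, held it briefly and let it come up. That it came up was seen only in the pictures.
- **Button twisted:** I pushed one lobe clockwise with the fingertips. By its outline the head came out at about 0.4–0.5 rad, and it was at about 0.55 rad when I backed off. For a while about 3 N of upward force stayed on the finger; it went away when I raised the finger 4 mm.

**Last checks:** The head's outline matches the start picture almost pixel for pixel, so it is out and back at rest. The pedal, beaker, roll and caps look unmoved. The full bottle was outside the final crop, so I did not compare it; the fingers never went near it. The arm is clear, with contact force near zero.

**One disagreement:** The fingertips were about 39 mm higher than the reported tool position and the stated 17 mm tip length imply. Both the pictures and the contact heights showed this, so I found the heights by touch instead.

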